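# Bring the slide stage to its index stop

### The arm

A 7-joint arm with a two-finger parallel gripper is mounted at the origin on a cart in front of the work surface, level with it; the furniture and walls round the work are solid. World frame = base frame: x ahead of the robot, y to its left, z up, the work surface at z = 0. Lengths are in mm, angles in rad, forces in N, time in s.
With the tool pointing down it reaches from about 400 to 900 mm from the base axis. Payload 5.6 kg.
Tool frame: the origin (TCP) lies midway between the tips of the shut fingers; the grasp point (between the pads) lies 19 mm behind it; z points along the fingers, y is the line along which they close (so a half turn about z gives the same grasp; the last joint's range is limited). The gripper opens to 92 mm and grips with 3 to 60 N. Pads are 20 mm wide; open, the fingers measure 128 mm over their backs; the gripper's body (75 mm by 189 mm) begins 69 mm behind the grasp point.
Start: joints at [1.132, 0.468, -0.012, 1.603, 0.006, 1.071, -0.056], TCP at [250.566, -599.772, 214.592] pointing down, gripper open.
Joint ranges: [-2.53, 2.53], [-0.31, 2.02], [-1.57, 1.55], [0.28, 2.44], [-1.29, 4.43], [0.15, 1.84], [-2.92, 2.92]. Speed limits (rad/s): [2.57, 2.57, 3.14, 3.14, 3.14, 3.14, 3.14].

### API

Orientations are given as a rotation vector (axis times angle).
In Python, from cell import robot, grip, kin, viewer gives the robot as it stands. Calls block until the motion is done:
- robot.movep(position, orientation): joint-space move of the TCP to a pose.
- robot.servo_line(position, feed=150, rotation=None): straight line of the TCP; rotation=None keeps the orientation; feed is the mean speed in mm/s.
- robot.goto_joints(angles): joint-space move.
- grip(opening, newtons=None): opening from 0.0 (shut) to 1.0 (fully open); newtons is the grip in N (None keeps the last); returns when the fingers have stopped.
- robot.hold(seconds).
- kin.ik(position, orientation): joint angles nearest the present ones, or None.
- robot.observe(): the state.
- viewer.read_camera(name): name is "scene" or "top" or "wrist"; returns the picture (384x512x3 uint8, red, green, blue); there is no depth.
- viewer.camera_info(name): a dict with "camera_matrix" (3x3 intrinsics, pixels), "R" (3x3) and "t" (3): a world point X has camera coordinates R X + t. Camera axes: x right, y down, z forward; pixel columns grow to the right and rows downward; lengths in mm; the calibration is good to about 2 mm. A picture is of the moment at which its call begins: read the wrist's pose just before it. camera_info takes no time and is no camera call; for the wrist camera it gives the pose at the moment of the call.
A pose or a line that the arm cannot do raises robot.IKError and nothing moves.
- robot.job_done(): hands the job in; it is judged then, once.
Trained networks look in the newest picture that a camera, given by its name, has taken for a name from the list of things; names that differ only in an ending like _2 or _b are one class to them, and where a whole thing is asked for, a point or a joint stands for the part that bears it (a point fixed in the world has none). Each returns a list of dicts, best first, with "confidence" (0 to 1); they miss things now and then, are a little off and sometimes report something else, mostly with a low value. They report only what shows in the picture. A call takes as long as a camera call.
- viewer.silhouettes(name, camera): "mask" (384x512 bool, what is visible of it).
- viewer.pinpoint(name, camera): "at" ([x, y, z] in mm, in the coordinates of the camera as it stood for that picture, good to about 4 mm: a listed point, or the origin of a listed thing).
The state is a dict: "t": time; "joints": joint angles; "joint_velocities": joint speeds; "joint_torque": joint torques, N m; "tcp_pos": TCP position; "tcp_rot": TCP orientation; "contact_force": force on the tool from outside, world axes, zero at the start; "wrist_torque": the same for the moment, N m; "grip_width": opening from 0.0 (shut) to 1.0 (fully open); "grip_force": force on a finger pad.
Only numpy, scipy, OpenCV 4.12 (cv2) and the standard library are available. Lean on these libraries where they do the work, as an engineer would, in place of code of your own. Each camera call takes 0.05 s, during which the arm holds its last target. There are 200 camera calls.

### The job

Bring the slide stage on the bench rail to the stop block with the tall pointed pin. With closed fingertips press the pad in the middle of the stage down to free its friction hold and, keeping it pressed, gently push the stage along the rail until it rests against that stop, then let the pad come up so that the hold sets again. Grasp nothing, do not drag the stage against its hold, keep it off the flat-topped stop, and leave the vials, bottle, forceps and dish where they stand.

Things in the scene. Friction and masses are not known exactly. Their poses are not given: they have to be found in the camera images.
- rail: straight metal bench rail, 64 wide, 496 long, 22 high, fixed to the worktop. Origin: underside centre on the worktop; its y axis runs along the rail, x across it (the far, away side is +x), z up. Placement and yaw vary (yaw within 0.3 rad).
- stage_mid (a point): middle of the stage (carriage on the rail), 44 mm above the worktop: centre of the unpressed pad's top; axes as the rail's. The stage is 96 long along the rail with its rubber end bumpers, 60 wide; on its +x side a low plate with a glass microscope slide (33 mm above the worktop) reaches 68 mm from the middle
- stage (a joint): position of the stage along the rail, m, grows toward the rail's +y; 0 when stage_mid is over the rail's origin. While the pad is up a plate brake holds it against about 20 N; with the pad pressed it slides with about 1 N (plus light damping) and stays where it is left.
- pad_top (a point): centre of the top of the black ribbed pad in the stage's middle, 46 across x 54 along the rail, 44 mm above the worktop when up; moves with stage and press. Along the rail on either side of it stands a grey thumb rest: inner face 29 mm from the pad's centre, top 56 mm above the worktop; a fingertip on the pad can push against it
- pad (a joint): how far the pad is pressed down, m: about 0 up (hold on), 0.008 fully down. Sprung: 10 N to start moving, about 13 N fully down; it comes up by itself. A press of 2 mm or more frees the hold; 3 to 6 mm is a good depth.
- stop_pointed: the wanted stop: metal block fixed on the rail, 24 along the rail, 56 wide, top 33 mm above the worktop, with an upright pointed steel pin, tip at 67 mm. Origin: middle of the block, at worktop height; axes as the rail's. At either end, 150 to 200 mm from the rail's origin. With the stage resting against it, stage_mid is 60 mm from here horizontally
- stop_flat: the other stop: same block with a low flat bar across it (44 x 12, top 39 mm above the worktop) in place of the pin, on the other side of the stage. Origin as for stop_pointed.
- vial_1_mid (a point): middle of a loose screw-cap vial with blue cap, 23 diameter, 48 high, near side of the rail; leave it alone
- vial_4_mid (a point): middle of a loose screw-cap vial with pale cap, 23 diameter, 48 high, near side of the rail; leave it alone
- forceps: steel forceps lying on the far side of the rail, 126 x 21 x 10; origin at its underside centre; leave it alone
- petri_1: covered glass dish, 94 diameter, 17 high, far side of the rail; origin at its underside centre; leave it alone
- reagent_2: white bottle with blue cap, 86 diameter, 167 high, left of the rail; origin at its underside centre; leave it alone

How it is judged:
By the outcome, as a careful person would: the job done as asked, in the order asked, and still so for the second after the job is handed in, with the robot touching nothing.
It also fails if it takes over 45 s, if anything falls off the work surface, if the arm or the gripper's body presses on something with over 40 N, if the wrist force passes 120 N, or if a joint passes its speed limit or range.

## Working session

There is one attempt and no reset: what is moved stays moved. The work goes in short steps, each a Python script; the robot and the scene stay as the last script left them, time stands still between calls to the robot, and variables do not carry over. Pictures are saved under pics/ and viewed, at most 10 in all, crops included, and the job is handed in when it is done.

```bash
mkdir -p pics; cat > h.py <<'E'
import numpy as np, cv2
from cell import robot, grip, kin, viewer
def w(cam,p):
    i=viewer.camera_info(cam); return np.array(i["R"]).T@(np.array(p)-np.array(i["t"]))
def look(cam,names):
    im=viewer.read_camera(cam)
    for n in names:
        for d in viewer.pinpoint(n,cam)[:2]:
            print(cam,n,round(d["confidence"],2),w(cam,d["at"]).round(1))
    return im
def save(im,f): cv2.imwrite(f,im[:,:,::-1])
E
python3 - <<'E'
from h import *
N=["rail","stage_mid","pad_top","stop_pointed","stop_flat","reagent_2"]
a=look("top",N); b=look("scene",N[:5])
save(np.vstack([a,b])[:, :], "pics/a.png") if 0 else save(cv2.resize(np.hstack([a,b]),(800,300)),"pics/a.png")
print(robot.observe())
E
```

```text
top rail 0.74 [389.5  58.8  20.5]
top rail 0.73 [508.9 -14.4  -1.1]
top stage_mid 0.89 [516.4 -16.2  41.1]
top stage_mid 0.4 [612.5  72.1  -2.5]
top pad_top 0.66 [514.7 -16.8  44.4]
top stop_pointed 0.45 [ 554.8 -198.6    2.9]
top stop_flat 0.62 [476.7 161.1  -2. ]
top stop_flat 0.47 [611.9  68.8  -1.8]
top reagent_2 0.81 [484.7 422.8  -1.2]
scene rail 0.77 [ 5.144e+02 -1.280e+01 -3.000e-01]
scene stage_mid 0.75 [512.7 -21.5  41.1]
scene pad_top 0.81 [511.9 -19.1  42.2]
scene stop_pointed 0.71 [386.4  55.2  21.7]
scene stop_pointed 0.54 [ 554.5 -198.6   -1.8]
scene stop_flat 0.65 [477.  159.9  -2.4]
{'t': 0.65, 'joints': array([ 1.13200991,  0.46748278, -0.0115848 ,  1.60269425,  0.00600848,
        1.07139672, -0.05627869]), 'joint_velocities': array([ 1.26547218e-03,  1.65157303e-03, -4.80464265e-05,  5.25004554e-04,
       -1.49288226e-04,  1.97282867e-03, -5.18395778e-04]), 'joint_torque': array([-1.31943390e-03, -5.20207715e+01, -1.35159350e-02, -2.43982297e+01,
       -5.67212573e-02,  1.13480430e-02,  7.83540759e-05]), 'tcp_pos': array([ 250.55133797, -599.7844209 ,  214.6059221 ]), 'tcp_rot': array([ 3.08023245e+00,  6.17545380e-01, -6.15243174e-05]), 'contact_force': array([-0.06248707, -0.65463516, -0.20413962]), 'wrist_torque': array([-0.03999524, -0.00105422,  0.01479123]), 'grip_force': 0.0, 'grip_width': 1.0044499512894745}
```

View pics/a.png

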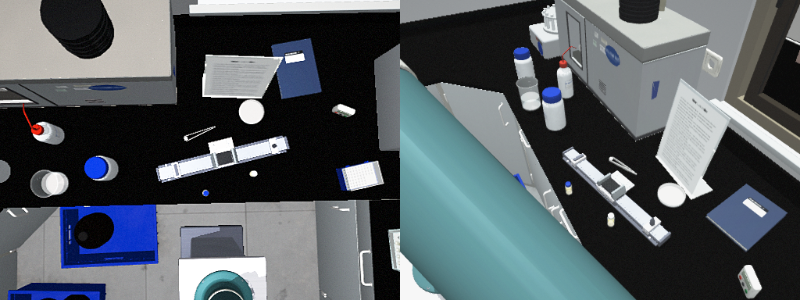

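The pictures show the pointed stop at the right-hand (−y) end, the flat one at the left, and the stage between them. The yaw is about 0.21. I'll go above the stage and look from close by.

```bash
python3 - <<'E'
from h import *
grip(0.0)
y=0.213; R=[np.pi*np.cos(y/2),np.pi*np.sin(y/2),0]
robot.movep([514,-18,230],R)
im=look("wrist",["stage_mid","pad_top","rail","stop_pointed","stop_flat"]); save(im,"pics/b.png")
look("top",["stage_mid","pad_top"])
o=robot.observe();print(o["t"],o["tcp_pos"],o["joints"],o["contact_force"],o["grip_width"])
E
```

```text
wrist stage_mid 0.86 [512.1 -15.9  41.5]
wrist pad_top 0.85 [512.5 -15.4  42.2]
wrist rail 0.61 [513.3 -12.3   2. ]
wrist stop_pointed 0.61 [ 564.6 -194.4    2.8]
wrist stop_flat 0.76 [4.757e+02 1.585e+02 2.000e-01]
top stage_mid 0.81 [517.7 -14.5  45.3]
top stage_mid 0.43 [391.   61.   20.4]
top pad_top 0.44 [514.3 -15.2  43.1]
4.7333 [514.0116932  -18.11160138 229.99227299] [ 0.3554618   0.26200422 -0.44972007  1.89162994  0.13280271  1.0169669
 -1.50894646] [0.14038828 0.25643007 0.09364989] 0.0050721185028636566
```

View pics/b.png

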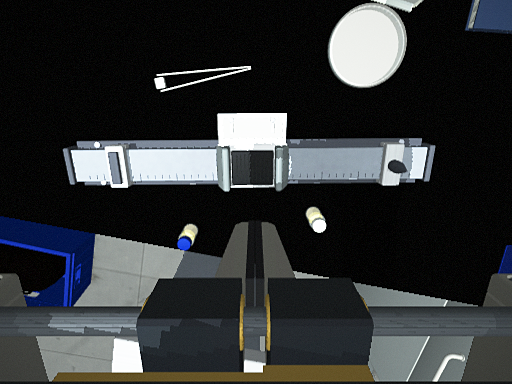

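The pad is at about (253,168), between the thumb rests (about 224 and 282). The pointed stop is at about (393,165) and the flat one at about (117,167). The rail is level in the picture, so the yaw is right. I'll turn these pixels into positions and check them.

```bash
python3 - <<'E'
from h import *
i=viewer.camera_info("wrist");K,R,t=[np.array(i[k]) for k in("camera_matrix","R","t")]
C=-R.T@t
def px(u,v,z):
    d=R.T@np.linalg.inv(K)@[u,v,1]; return (C+d*(z-C[2])/d[2]).round(1)
for n,u,v,z in [("pad",253,168.5,44),("padL",232,168,44),("padR",274.5,168,44),("padnear",253,187,44),("padfar",253,150,44),("stopnearR",404,184,33),("stopnearL",382,184,33),("flat",117,167,39),("railL",70,183,22),("railR",430,180,22)]: print(n,px(u,v,z))
E
```

```text
pad [513.9 -15.7  44. ]
padL [508.8  11.   44. ]
padR [520.4 -42.7  44. ]
padnear [489.4 -20.9  44. ]
padfar [537.3 -10.7  44. ]
stopnearR [ 533.4 -220.5   33. ]
stopnearL [ 527.1 -191.4   33. ]
flat [477.1 158.6  39. ]
railL [434.7 228.7  22. ]
railR [ 544.6 -260.2   22. ]
```

```bash
cat >> h.py <<'E'
YAW=0.217; D=np.array([np.sin(YAW),-np.cos(YAW),0])
def st(tag=""):
    o=robot.observe(); f=o["contact_force"]; print(tag,round(o["t"],2),o["tcp_pos"].round(2),"F",f.round(2),"along",round(f@D,2)); return o
E
python3 - <<'E'
from h import *
P=np.array([514,-15.9,0])+6*D
robot.movep([P[0],P[1],80],[np.pi*np.cos(YAW/2),np.pi*np.sin(YAW/2),0])
robot.servo_line([P[0],P[1],50],feed=60); robot.hold(.2)
o=st("pre"); f0=o["contact_force"][2]
z=50
while z>40:
    z-=0.75; robot.servo_line([P[0],P[1],z],feed=15); o=robot.observe()
    if abs(o["contact_force"][2]-f0)>4: break
o=st("touch"); print(z)
if z>40:
    for k in range(8):
        robot.servo_line([P[0],P[1],z-0.75*(k+1)],feed=15); o=st(k)
        if o["tcp_pos"][2]<40 : break
save(look("wrist",["pad_top"]),"pics/c.png")
E
```

```text
pre 6.23 [515.55 -21.76  50.26] F [-0.21 -0.65  1.13] along 0.59
touch 8.23 [515.42 -21.79  44.47] F [-2.3   0.68  5.77] along -1.16
44.0
0 8.48 [515.44 -21.77  44.01] F [-2.35 -0.05  7.65] along -0.45
1 8.73 [515.47 -21.78  43.42] F [-3.18  0.85  9.96] along -1.52
2 8.98 [515.48 -21.77  42.73] F [-3.13  1.25 10.07] along -1.89
3 9.23 [515.49 -21.81  42.01] F [-2.22  0.2   9.79] along -0.68
4 9.48 [515.5  -21.79  41.29] F [-2.15  0.44  9.91] along -0.89
5 9.73 [515.5  -21.8   40.55] F [-2.97  0.16 10.39] along -0.79
6 9.98 [515.52 -21.8   39.84] F [-3.24 -0.77 11.46] along 0.05
wrist pad_top 0.58 [514.4 -15.6  36.9]
```

View pics/c.png

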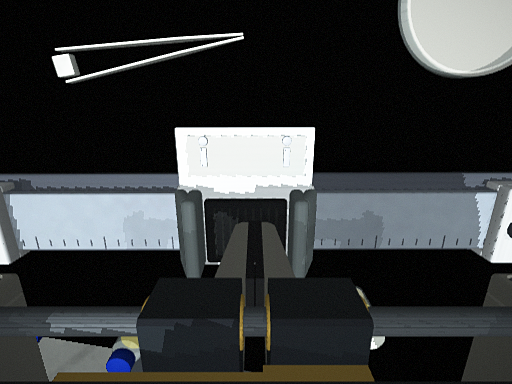

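The fingertips are on the pad (about 245,235), between the rests, and the pad is down about 3.5 mm. I'll press slightly deeper, then push.

```bash
python3 - <<'E'
from h import *
P=np.array([514,-15.9,0])+6*D; Z=38.0
robot.servo_line([P[0],P[1],Z],feed=15); st("pressed")
def go(s,feed):
    q=P+s*D; robot.servo_line([q[0],q[1],Z],feed=feed); return st(s)
b=None
for s in [3,6,10,14,20,30]:
    o=go(s,20)
    if abs(o["contact_force"]@D)>8 or not 37<o["tcp_pos"][2]<41.5: print("stop");break
save(look("wrist",["pad_top","stop_pointed"]),"pics/d.png")
E
```

```text
pressed 10.33 [515.53 -21.78  39.12] F [-3.6  -0.03 11.27] along -0.74
3 10.63 [516.19 -24.95  39.13] F [-2.83 -0.33 11.41] along -0.29
6 10.93 [516.89 -27.92  39.15] F [-3.45 -0.13 11.68] along -0.61
10 11.28 [517.77 -31.9   39.17] F [-3.89 -1.28 11.73] along 0.41
14 11.63 [518.61 -35.84  39.16] F [-3.82 -0.92 10.49] along 0.07
20 12.08 [519.95 -41.74  39.17] F [-3.2  -1.66 11.96] along 0.94
30 12.73 [522.15 -51.45  39.2 ] F [-2.7  -0.91 11.2 ] along 0.31
wrist pad_top 0.65 [522.3 -48.9  37. ]
wrist stop_pointed 0.82 [ 559.7 -196.     5. ]
```

View pics/d.png

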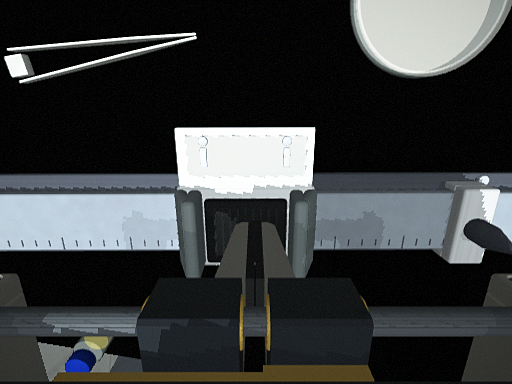

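The stage follows the fingertips without slipping, and the pointed stop is ahead at about (468,222). I'll continue and creep in the last few mm until contact.

```bash
python3 - <<'E'
from h import *
P=np.array([514,-15.9,0])+6*D; Z=38.0
ok=True
def go(s,feed):
    q=P+s*D; robot.servo_line([q[0],q[1],Z],feed=feed)
    fs=[]
    for _ in range(3): robot.hold(.03); fs.append(robot.observe()["contact_force"]@D)
    o=robot.observe(); print(s,round(o["t"],2),o["tcp_pos"].round(2),np.round(np.median(fs),2),o["contact_force"].round(1)); return np.median(fs)
for s in [50,70,90,105,116]:
    if abs(go(s,30))>4: ok=False;print("early");break
if ok:
  for s in np.arange(118,136,1.5):
    if go(s,10)<-3.0: print("contact");break
save(look("wrist",["pad_top","stop_pointed"]),"pics/e.png")
E
```

```text
50 13.8 [526.51 -71.16  39.27] -0.2 [-4.  -0.3 10.9]
70 14.72 [530.89 -90.75  39.33] 0.3 [-3.1 -1.3 11.5]
90 15.63 [ 535.25 -110.31   39.39] 0.65 [-2.3 -1.5 12.2]
105 16.38 [ 538.61 -125.16   39.49] 0.72 [-2.9 -1.  11.5]
116 17.0 [ 541.02 -136.06   39.51] 0.9 [-2.4 -1.5 11.9]
118.0 17.45 [ 541.31 -137.46   39.46] -0.24 [-2.4 -0.8 10.4]
119.5 17.85 [ 541.65 -138.86   39.48] -0.34 [-3.1  0.3 10.6]
121.0 18.25 [ 541.94 -140.32   39.45] -0.69 [-1.8  0.3 11.1]
122.5 18.65 [ 542.3  -141.8    39.46] -0.29 [-2.9 -0.3 11.7]
124.0 19.05 [ 542.63 -143.23   39.47] -0.22 [-2.9 -0.5 12.2]
125.5 19.45 [ 542.93 -144.71   39.45] 0.19 [-2.9 -0.8 11.2]
127.0 19.85 [ 543.06 -145.28   39.36] -2.13 [-3.7  2.4 12. ]
128.5 20.25 [ 543.09 -145.35   39.17] -4.85 [-3.3  4.2 11.9]
contact
wrist pad_top 0.77 [ 542.7 -137.7   39.5]
wrist stop_pointed 0.93 [ 561.8 -195.     4.2]
wrist stop_pointed 0.73 [ 542.8 -139.7   41.2]
```

View pics/e.png

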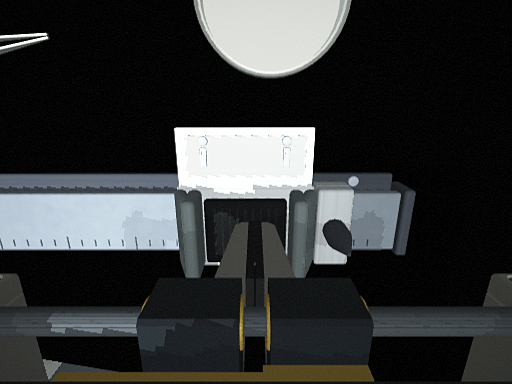

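The stage bumper now rests against the pointed stop (contact at about (313,225)), with about 5 N of reaction. I'll lift straight up.

```bash
python3 - <<'E'
from h import *
q=np.array([514,-15.9,0])+(6+128)*D
robot.servo_line([q[0],q[1],46],feed=12); st("up")
robot.servo_line([q[0],q[1],60],feed=20); st("clear")
robot.servo_line([q[0],q[1],200],feed=120); robot.hold(.3); st("high")
save(look("wrist",["pad_top","stage_mid","stop_pointed"]),"pics/f.png")
E
```

```text
up 21.22 [ 542.69 -146.96   45.72] F [-0.42  0.02 -0.32] along -0.11
clear 22.07 [ 542.77 -146.78   59.97] F [ 0.08  0.37 -0.05] along -0.34
high 23.68 [ 542.68 -146.67  199.58] F [ 0.23 -1.36  0.14] along 1.38
wrist pad_top 0.62 [ 539.  -138.5   42.8]
wrist stage_mid 0.65 [ 539.  -141.5   40.3]
wrist stage_mid 0.19 [476.3 158.6   2.7]
wrist stop_pointed 0.93 [ 560.6 -197.4    5.2]
```

View pics/f.png

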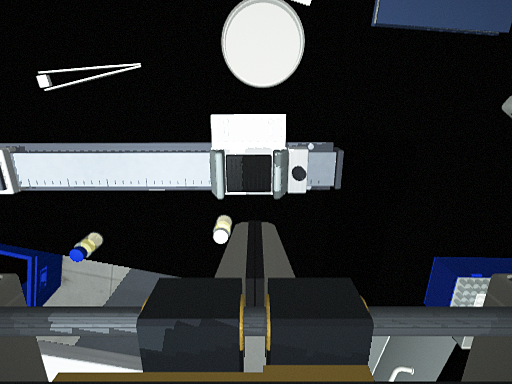

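The stage's right edge (about 287,172) touches the pointed stop's block. The pad is up, the vials, dish and forceps are where they were, and the arm is clear.

```bash
python3 -c "
from h import *
print(robot.job_done())"
```

```text
the job is handed in; nothing more can be done
None
```

The stage rests against the pointed-pin stop with the pad up so the hold can set, the vials, dish and forceps look undisturbed and the bottle was never approached, and the job was handed in at about 24 s; no verdict came back.

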